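Square the mortar block to the fence

TASK

Push the heavy mortar test block round with the fingertips, first one corner and then another, until a long side faces the aluminium fence, doing this turning while the block still stands well clear of the fence. Then push it up so that the long side (either one) lies flat against the fence, centred on the red line, and let go. Never pick the block up or tip it; keep it flat on the bench, and leave the other things on the bench where they stand.

Things in the scene. Friction and masses are not known exactly. Their poses are not given: they have to be found in the camera images.
- block: grey mortar block, a box 90 mm (its x) by 120 mm (its y) by 42 mm high, about 0.9 kg, loose. Origin: centre of its underside. On top a blue line near each long edge and two brass studs; its long sides are alike. Starts turned 45 to 90 degrees from facing the fence, either way. 3 to 10 N slide it; pushed at a corner it turns about a point 80 to 120 mm beyond its centre, so it also shifts.
- fence: straight aluminium bar fixed to the bench, 260 mm long (its y), 24 mm thick, 24 mm high. Origin: at bench height on the working face (towards the robot), mid-length, where a red line runs down the face and across the top. Its x points into the bar, away from the robot: a block flush and centred has its origin at x = -45 mm, y = 0 here. Turned up to 0.25 rad from the robot's axes.
- weight: bystander: brass weight with a knob, 48 mm across, 56 mm high, loose, origin under its centre
- jar: bystander: white jar with blue cap, 52 mm across, 58 mm high, loose, origin under its centre
- tin: bystander: open aluminium tin, 64 mm across, 42 mm high, loose, origin under its centre
- core: bystander: reddish core sample, upright cylinder 50 mm across, 55 mm high, loose, origin under its centre
- wrench: bystander: steel wrench 160 mm long lying beyond the fence, loose
- spatula: bystander: spatula 190 mm long lying beyond the fence, loose
Things that resemble listed ones, but are neither listed nor needed, are in the scene too. Of the things that look like the block, take the one that is farthest to the robot's right at the start.

How it is judged (in metres and radians):
On the way:
1. the block's long side faces the fence within 10 degrees while the block still stands clear of it (its middle at least 57 mm from the working face, that is a gap of about 12 mm) (angle between the y axis of block and the y axis of fence, either way round below 0.175 rad and x of block in the frame of fence below -0.057 m and contact force between block and fence below 0.1 N), for 0.1 s.
At the end, for the whole second after the job is handed in: The block lies flat on the bench and at rest, a long side flat against the fence (parallel within 0.04 rad, gap under 4 mm) and its middle within 15 mm of the red line (angle between the y axis of block and the y axis of fence, either way round below 0.04 rad and x of block in the frame of fence between -0.049 and -0.041 m and y of block in the frame of fence between -0.015 and 0.015 m and height (world z) of block below 0.004 m and angle between block's own z axis and vertical below 0.03 rad and linear speed of block below 0.01 m/s); the robot touches nothing.
It fails at once if the block is lifted or tipped (height (world z) of block above 0.008 m or angle between block's own z axis and vertical above 0.12 rad).
It fails at once if another thing on the bench is moved by more than 20 mm (distance of any of weight, jar, tin, core, wrench, spatula from where it was at the start of the episode above 0.02 m).
It also fails if it takes over 72 s, if anything falls off the work surface, if the arm or the gripper's body presses on something with over 40 N, if the wrist force passes 120 N, or if a joint passes its speed limit or range.

ROBOT

A 6-joint arm with a two-finger parallel gripper is mounted at the origin on the work surface. World frame = base frame: x ahead of the robot, y to its left, z up, the work surface at z = 0. Lengths are in m, angles in degrees, forces in N, time in s.
With the tool pointing down it reaches from about 0.425 to 1.125 m from the base axis. Payload 14.9 kg.
Tool frame: the origin (TCP) lies on the centre line of the jaws, within the pads' length; the fingertips stand 8 mm ahead of it and the grasp point (between the pads) lies 11 mm behind it (env.tip_extent is the distance from the TCP to the fingertips, in m); z points along the fingers, y is the line along which they close (so a half turn about z gives the same grasp; the last joint's range is limited). The gripper opens to 91 mm and grips with 3 to 60 N. Pads are 32 mm wide; open, the fingers measure 118 mm over their backs; the gripper's body (76 mm by 178 mm) begins 60 mm behind the grasp point.
Start: joints at [61.175, 21.709, 99.362, -0, 58.929, -1.908], TCP at [0.317, 0.624, 0.222] pointing down, gripper open.
Joint ranges: [-158.91, 158.91], [-42.39, 125.64], [0.06, 152.35], [-60.88, 240.88], [17.5, 164.5], [-176.32, 176.32]. Speed limits (degrees/s): [108.29, 108.29, 136.94, 180, 180, 180].

INTERFACE

Orientations are given as a 3x3 rotation matrix whose columns are the frame's x, y, z axes.
In Python, from workcell import env, eyes gives the robot as it stands. The module is installed in compiled form; this text tells all that it offers.
- The arm moves only by the shell command python3 -m pendant 'ROWS' [FORCE]. ROWS is JSON, a list of rows, each an object of numbers: "dx", "dy", "dz": the shift along the world's x, y, z in mm; "wx", "wy", "wz": the turn, a rotation vector about the world's x, y, z in degrees; "gripper": the closure, from 0 (fully open) to 1 (shut). In form: [{"dx": .., "dy": .., "dz": .., "wx": .., "wy": .., "wz": .., "gripper": ..}, ...]. A call has 1 to 10 rows; each row is the pose to reach, as a shift and turn from the pose commanded when the call began; what a row does not reach only later rows make up. A row lasts 1/10 s, in which the tool goes at most 50 mm and 8.59 degrees, less where a joint would pass 70% of its speed; a pose out of reach is approached as far as the arm can. A call with a gripper value outside its range is refused whole. The fingers move at their own pace and stop on an object; FORCE is the grip in N (left out, the last holds). Time passes only in rows, so rows that repeat a pose let the fingers close. It gives the time, the measured TCP pose, the force, the opening and the grip force at its end, in the units of the state.
- env.observe(): the state, without advancing time (a new reading comes with each control period).
- eyes.capture(name): name is "scene" or "top" or "wrist"; returns the picture (400x640x3 uint8, red, green, blue); there is no depth.
- eyes.calibration(name): a dict with "K" (3x3 intrinsics, pixels), "camera_from_world" (4x4, takes a point from world to camera coordinates). Camera axes: x right, y down, z forward; pixel columns grow to the right and rows downward; lengths in m; the calibration is good to about 2 mm. A picture is of the moment at which its call begins: read the wrist's pose just before it. calibration takes no time and is no camera call; for the wrist camera it gives the pose at the moment of the call.
- env.sign_off(): hands the job in; it is judged then, once.
The state is a dict: "clock": time; "joints": joint angles; "qd": joint speeds; "joint_torque": joint torques, N m; "eef_pos": TCP position; "orientation": TCP orientation; "force": force on the tool from outside, world axes, zero at the start; "wrist_torque": the same for the moment, N m; "width": finger opening in m; "finger_force": force on a finger pad.
Only numpy, scipy, OpenCV 4.12 (cv2) and the standard library are available. Lean on these libraries where they do the work, as an engineer would, in place of code of your own. Each camera call takes 0.05 s, during which the arm holds its last target. There are 200 camera calls.

## Working session

There is one attempt and no reset: what is moved stays moved. The work goes in short steps, Python scripts to look and compute and a shell command to move; the robot and the scene stay as the last step left them, time stands still between calls to the robot, and variables do not carry over. Pictures are saved under pics/ and viewed, at most 10 in all, crops included, and the job is handed in when it is done.

```bash
mkdir -p pics; cat > h.py <<'E'
import numpy as np, cv2
from workcell import env, eyes
def ray(name,uv,z,cal=None):
    c=cal or eyes.calibration(name);K=np.array(c["K"]);T=np.array(c["camera_from_world"])
    R,t=T[:3,:3],T[:3,3];o=-R.T@t
    uv=np.atleast_2d(uv).astype(float)
    d=(R.T@np.linalg.inv(K)@np.c_[uv,np.ones(len(uv))].T).T
    return o+d*((z-o[2])/d[:,2])[:,None]
def proj(name,P):
    c=eyes.calibration(name);P=np.atleast_2d(P);T=np.array(c["camera_from_world"])
    p=(np.array(c["K"])@(T[:3,:3]@P.T+T[:3,3:])).T
    return p[:,:2]/p[:,2:]
def snap(name,f):
    im=eyes.capture(name);cv2.imwrite("pics/"+f,cv2.cvtColor(im,cv2.COLOR_RGB2BGR));return im
E
python3 - <<'E'
from h import *
snap("top","top0.png");snap("scene","scene0.png")
o=env.observe();print(o["clock"],o["eef_pos"],o["orientation"],o["force"],o["width"])
print(ray("top",[[0,0],[639,0],[0,399],[639,399],[320,200]],0).round(3))
E
```

```text
0.1 [0.31674859 0.62385823 0.22135898] [[-8.91660230e-01  4.52705006e-01 -4.60362124e-04]
 [ 4.52705239e-01  8.91659831e-01 -8.43874211e-04]
 [ 2.84603343e-05 -9.60857419e-04 -9.99999538e-01]] [ 0.15838992 -0.19318931  0.29103187] 0.09145144667532239
[[ 1.146  0.878  0.   ]
 [ 1.166 -0.84   0.   ]
 [ 0.135  0.765  0.   ]
 [ 0.136 -0.734  0.   ]
 [ 0.609  0.022  0.   ]]
```

View pics/top0.png

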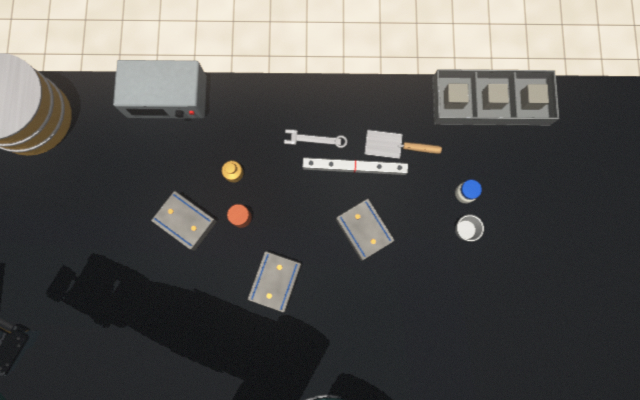

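View pics/scene0.png

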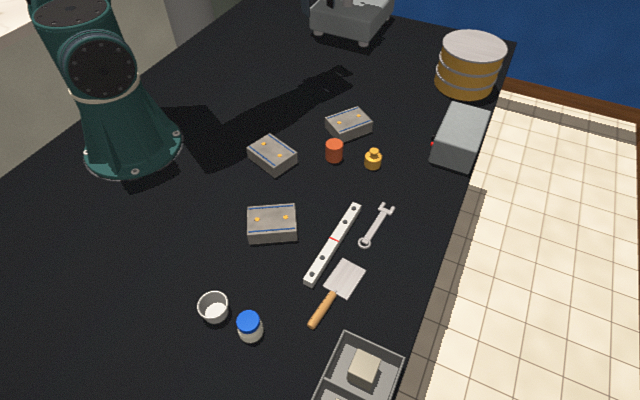

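The top view shows the target block at about px (365,229), with its long edges running down-right. The fence is at (303–408,158–174), its red line at x≈355. The core (238,215) and weight (232,171) are to the left, the jar (470,190) and tin (469,228) to the right.

```bash
cat >> h.py <<'E'
def poly(mask,name,z):
    cs,_=cv2.findContours(mask.astype(np.uint8),cv2.RETR_EXTERNAL,cv2.CHAIN_APPROX_NONE)
    c=max(cs,key=cv2.contourArea)[:,0,:]
    return cv2.minAreaRect(ray(name,c,z)[:,:2].astype(np.float32)*1000),c
def masks(im):
    h=cv2.cvtColor(im,cv2.COLOR_RGB2HSV).astype(int);H,S,V=h[...,0],h[...,1],h[...,2]
    return dict(blue=(H>100)&(H<125)&(S>90)&(V>60),brass=(H>10)&(H<30)&(S>120)&(V>120),
      red=((H<8)|(H>172))&(S>120)&(V>80),white=(S<40)&(V>150))
def block(im,name,guess,rad=.085):
    """centre (m) and yaw (deg) of the block's long axis, from blue lines and studs on top, z=.042"""
    m=masks(im);out={}
    for k in("blue","brass"):
        v,u=np.nonzero(m[k]);P=ray(name,np.c_[u,v],.042)[:,:2]
        P=P[np.hypot(*(P-guess).T)<rad];out[k]=P
    P=out["blue"]
    lab=cv2.kmeans(P.astype(np.float32)*1000,2,None,(3,50,.1),5,cv2.KMEANS_PP_CENTERS)[1].ravel() if 0 else None
    (c,s,a)=cv2.minAreaRect(P.astype(np.float32)*1000)
    b=cv2.boxPoints((c,s,a));e=[b[1]-b[0],b[2]-b[1]];l=max(e,key=np.linalg.norm)
    yaw=np.degrees(np.arctan2(l[1],l[0]))%180
    Q=out["brass"];return np.array(c)/1000,yaw,np.sort(s),Q.mean(0),len(P),len(Q)
E
python3 - <<'E'
from h import *
im=cv2.cvtColor(cv2.imread("pics/top0.png"),cv2.COLOR_BGR2RGB)
g=ray("top",[[365,229]],.042)[0,:2]
print("guess",g.round(4),block(im,"top",g))
m=masks(im)
w=np.zeros((400,640),bool);w[153:180,298:413]=m["white"][153:180,298:413]
r=np.zeros_like(w);r[153:180,340:370]=m["red"][153:180,340:370]
rc,c=poly(w|r,"top",.024);print("fence",rc);print(cv2.boxPoints(rc))
v,u=np.nonzero(r);print(np.c_[u,v].T, ray("top",[[u.mean(),v.mean()]],.024))
for n,uv,z in(("jar",(471,188),.058),("tin",(470,228),.042),("core",(238,215),.055),("weight",(232,169),.05)):print(n,ray("top",[uv],z).round(3))
crop=cv2.resize(cv2.imread("pics/top0.png")[140:270,290:500],None,fx=3.8,fy=3.8,interpolation=cv2.INTER_CUBIC);cv2.imwrite("pics/c1.png",crop)
E
```

```text
guess [ 0.532  -0.0857] (array([ 0.53148578, -0.08699348]), np.float32(31.500578), array([ 74.17007446, 100.57012939]), array([ 0.53451897, -0.08508243]), 73, 27)
fence ((695.2745971679688, 0.666839599609375), (130.31686401367188, 28.21695327758789), 87.7870101928711)
[[678.6606   -63.898205]
 [706.8565   -64.987785]
 [711.8886    65.23189 ]
 [683.6927    66.321465]]
[[355 355 355 355 355 355 355 355 355 355 354 355 354]
 [160 161 162 163 164 165 166 167 168 169 170 170 171]] [[ 0.6919149  -0.06368814  0.024     ]]
jar [[ 0.631 -0.34   0.058]]
tin [[ 0.536 -0.338  0.042]]
core [[0.562 0.217 0.055]]
weight [[0.675 0.236 0.05 ]]
```

View pics/c1.png

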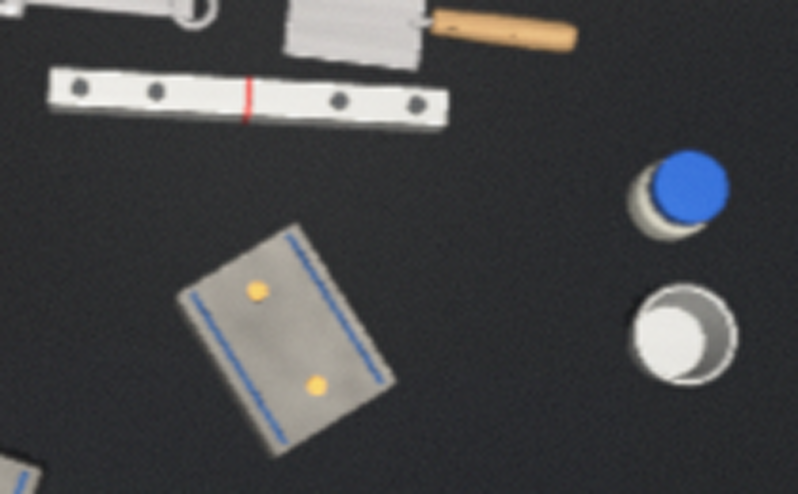

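The crop (×3.8, offset 290,140) shows the fence's top front edge from (50,104) to (446,127), with the red line meeting it at (247,116). The block matches the blue and brass fit: centre about (0.533,-0.086), yaw 31.5°. I'll close the fingers, travel high towards the block, and compute the fence frame.

```bash
python3 -m pendant '[{"dx":50,"dy":-250,"wz":25,"gripper":1},{"dx":100,"dy":-500,"wz":25,"gripper":1},{"dx":100,"dy":-500,"wz":25,"gripper":1},{"dx":100,"dy":-500,"wz":25,"gripper":1},{"dx":100,"dy":-500,"wz":25,"gripper":1},{"dx":100,"dy":-500,"wz":25,"gripper":1},{"dx":100,"dy":-500,"wz":25,"gripper":1},{"dx":100,"dy":-500,"wz":25,"gripper":1},{"dx":100,"dy":-500,"wz":25,"gripper":1},{"dx":100,"dy":-500,"wz":25,"gripper":1}]' 20
cat >> h.py <<'E'
_f=ray("top",np.array([[50,104],[446,127],[247,116]])/3.8+[290,140],.024)[:,:2]
FY=(_f[0]-_f[1])/np.linalg.norm(_f[0]-_f[1]);FX=np.array([FY[1],-FY[0]])
FO=_f[1]+FY*((_f[2]-_f[1])@FY);FYAW=np.degrees(np.arctan2(FY[1],FY[0]))
def fr(p):return np.array([(p-FO)@FX,(p-FO)@FY])*1000
def report(name="top",guess=None,f=None):
    im=snap(name,f) if f else eyes.capture(name)
    c,yaw,s,b,n,nb=block(im,name,guess)
    C=(c+b)/2 if nb>15 else c
    print("blue",c.round(4),"brass",b.round(4),"yaw",round(float(yaw),1),s.round(0),n,nb,"fence fr mm",fr(C).round(1),"dyaw",round(float(yaw-FYAW),1))
    o=env.observe();print("t",round(o["clock"],2),"tcp",o["eef_pos"].round(4),"toolyaw",round(float(np.degrees(np.arctan2(o["orientation"][1,1],o["orientation"][0,1]))),1),"w",round(o["width"],3),"F",np.round(o["force"],1))
E
python3 - <<'E'
from h import *
print(FO,FX,FY,FYAW,np.linalg.norm(_f[0]-_f[1]) if 0 else '')
report("top",np.array([.532,-.086]))
E
```

```text
[ 0.68034978 -0.06401169] [ 0.99861189 -0.05267147] [0.05267147 0.99861189] 86.98074980562323 
blue [ 0.5329 -0.0861] brass [ 0.5345 -0.0851] yaw 31.5 [ 74. 104.] 74 27 fence fr mm [-145.3  -29.3] dyaw -55.5
t 0.15 tcp [0.3168 0.6239 0.2214] toolyaw 63.1 w 0.091 F [ 0.  -0.7  0.2]invalid input at $[0]: expected keys dx, dy, dz, wx, wy, wz, gripper
```

```bash
R='x'; python3 -m pendant '[{"dx":50,"dy":-250,"dz":0,"wx":0,"wy":0,"wz":24,"gripper":1},{"dx":100,"dy":-500,"dz":0,"wx":0,"wy":0,"wz":24,"gripper":1},{"dx":100,"dy":-500,"dz":0,"wx":0,"wy":0,"wz":24,"gripper":1},{"dx":100,"dy":-500,"dz":0,"wx":0,"wy":0,"wz":24,"gripper":1},{"dx":100,"dy":-500,"dz":0,"wx":0,"wy":0,"wz":24,"gripper":1},{"dx":100,"dy":-500,"dz":0,"wx":0,"wy":0,"wz":24,"gripper":1},{"dx":100,"dy":-500,"dz":0,"wx":0,"wy":0,"wz":24,"gripper":1},{"dx":100,"dy":-500,"dz":0,"wx":0,"wy":0,"wz":24,"gripper":1},{"dx":100,"dy":-500,"dz":0,"wx":0,"wy":0,"wz":24,"gripper":1},{"dx":100,"dy":-500,"dz":0,"wx":0,"wy":0,"wz":24,"gripper":1}]' 20
```

```text
clock: 1.15
eef_pos: [0.4148, 0.132, 0.2221]
orientation: [[-0.999, 0.051, 0.001], [0.051, 0.999, 0.0], [-0.0, 0.0, -1.0]]
force: [0.6, -0.1, -0.8]
width: 0.0141
finger_force: 0.0
```

```bash
python3 -m pendant '[{"dx":53,"dy":-289,"dz":0,"wx":0,"wy":0,"wz":0,"gripper":1},{"dx":53,"dy":-289,"dz":0,"wx":0,"wy":0,"wz":0,"gripper":1},{"dx":53,"dy":-289,"dz":0,"wx":0,"wy":0,"wz":0,"gripper":1},{"dx":53,"dy":-289,"dz":0,"wx":0,"wy":0,"wz":0,"gripper":1},{"dx":53,"dy":-289,"dz":0,"wx":0,"wy":0,"wz":0,"gripper":1},{"dx":53,"dy":-289,"dz":0,"wx":0,"wy":0,"wz":0,"gripper":1},{"dx":53,"dy":-289,"dz":-100,"wx":0,"wy":0,"wz":0,"gripper":1},{"dx":53,"dy":-289,"dz":-100,"wx":0,"wy":0,"wz":0,"gripper":1},{"dx":53,"dy":-289,"dz":-100,"wx":0,"wy":0,"wz":0,"gripper":1},{"dx":53,"dy":-289,"dz":-100,"wx":0,"wy":0,"wz":0,"gripper":1}]' 20
python3 - <<'E'
from h import *
report("top",np.array([.533,-.086]))
snap("wrist","w1.png")
P=[[.474,-.163,.02],[.505,-.156,.042],[.4585,-.079,.042]]
print(proj("wrist",P).round(0))
E
```

```text
clock: 2.15
eef_pos: [0.4678, -0.155, 0.1224]
orientation: [[-0.999, 0.051, -0.002], [0.051, 0.999, 0.001], [0.002, 0.001, -1.0]]
force: [0.1, 0.2, 1.3]
width: 0.0006
finger_force: 0.0
blue [ 0.5328 -0.0862] brass [ 0.5627 -0.0679] yaw 31.3 [ 74. 104.] 67 14 fence fr mm [-146.2  -29.9] dyaw -55.7
t 2.2 tcp [ 0.4688 -0.1552  0.1237] toolyaw 87.1 w 0.001 F [0.8 0.1 0.2]
[[306. 203.]
 [316. 245.]
 [410. 186.]]
```

View pics/w1.png

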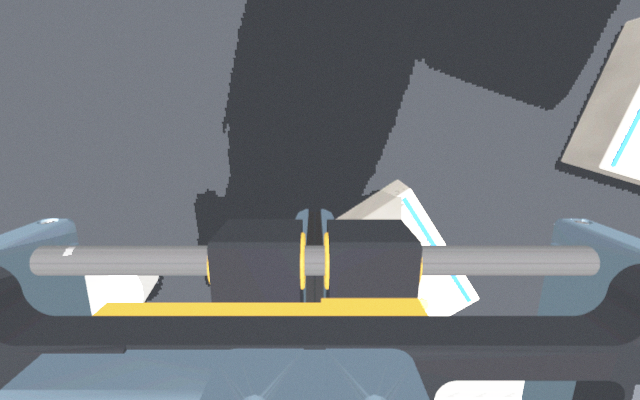

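The wrist view (image left is the robot's right) shows the block's near end just left of the fingers, which are clear of it. I'm descending beside the near-right corner and pushing along the long axis.

```bash
python3 -m pendant '[{"dx":6,"dy":-10,"dz":-50,"wx":0,"wy":0,"wz":0,"gripper":1},{"dx":6,"dy":-10,"dz":-103,"wx":0,"wy":0,"wz":0,"gripper":1},{"dx":6,"dy":-10,"dz":-103,"wx":0,"wy":0,"wz":0,"gripper":1},{"dx":12,"dy":-6,"dz":-103,"wx":0,"wy":0,"wz":0,"gripper":1},{"dx":18,"dy":-2,"dz":-103,"wx":0,"wy":0,"wz":0,"gripper":1},{"dx":24,"dy":2,"dz":-103,"wx":0,"wy":0,"wz":0,"gripper":1},{"dx":30,"dy":6,"dz":-103,"wx":0,"wy":0,"wz":0,"gripper":1},{"dx":36,"dy":10,"dz":-103,"wx":0,"wy":0,"wz":0,"gripper":1},{"dx":42,"dy":14,"dz":-103,"wx":0,"wy":0,"wz":0,"gripper":1},{"dx":42,"dy":14,"dz":-103,"wx":0,"wy":0,"wz":0,"gripper":1}]' 20
python3 - <<'E'
from h import *
report("top",np.array([.55,-.075]),"t2.png")
E
```

```text
clock: 3.25
eef_pos: [0.5121, -0.1409, 0.0209]
orientation: [[-0.999, 0.05, 0.003], [0.05, 0.999, -0.001], [-0.003, -0.001, -1.0]]
force: [0.1, -0.1, 0.6]
width: 0.0006
finger_force: 0.1
blue [ 0.5583 -0.0537] brass [ 0.5742 -0.0396] yaw 44.6 [74. 83.] 56 14 fence fr mm [-122.4    3.9] dyaw -42.4
t 3.3 tcp [ 0.5114 -0.141   0.0205] toolyaw 87.1 w 0.001 F [-0.  -1.1  0.2]
```

```bash
python3 -m pendant '[{"dx":-5,"dy":-4,"dz":40,"wx":0,"wy":0,"wz":0,"gripper":1},{"dx":0,"dy":0,"dz":75,"wx":0,"wy":0,"wz":0,"gripper":1},{"dx":45,"dy":22,"dz":75,"wx":0,"wy":0,"wz":0,"gripper":1},{"dx":90,"dy":44,"dz":75,"wx":0,"wy":0,"wz":0,"gripper":1},{"dx":126,"dy":61,"dz":75,"wx":0,"wy":0,"wz":0,"gripper":1},{"dx":126,"dy":61,"dz":75,"wx":0,"wy":0,"wz":0,"gripper":1},{"dx":126,"dy":61,"dz":40,"wx":0,"wy":0,"wz":0,"gripper":1},{"dx":126,"dy":61,"dz":0,"wx":0,"wy":0,"wz":0,"gripper":1},{"dx":126,"dy":61,"dz":0,"wx":0,"wy":0,"wz":0,"gripper":1}]' 20
python3 - <<'E'
from h import *
report("top",np.array([.551,-.062]),"t3.png")
E
```

```text
clock: 4.2
eef_pos: [0.6324, -0.0796, 0.0153]
orientation: [[-0.999, 0.051, -0.007], [0.051, 0.999, 0.001], [0.007, 0.001, -1.0]]
force: [-1.1, 0.5, 0.4]
width: 0.0006
finger_force: 0.0
blue [0. 0.] brass [nan nan] yaw 0.0 [0. 0.] 0 0 fence fr mm [-682.8   28.1] dyaw -87.0
t 4.25 tcp [ 0.6341 -0.0799  0.0178] toolyaw 87.1 w 0.0 F [ 0.1 -0.   0.5]h.py:34: RuntimeWarning: Mean of empty slice.
  Q=out["brass"];return np.array(c)/1000,yaw,np.sort(s),Q.mean(0),len(P),len(Q)
  ret = um.true_divide(
```

```bash
python3 -m pendant '[{"dx":-5,"dy":5,"dz":0,"wx":0,"wy":0,"wz":0,"gripper":1},{"dx":-10,"dy":9,"dz":0,"wx":0,"wy":0,"wz":0,"gripper":1},{"dx":-16,"dy":14,"dz":0,"wx":0,"wy":0,"wz":0,"gripper":1},{"dx":-22,"dy":18,"dz":0,"wx":0,"wy":0,"wz":0,"gripper":1},{"dx":-28,"dy":22,"dz":0,"wx":0,"wy":0,"wz":0,"gripper":1},{"dx":-34,"dy":26,"dz":0,"wx":0,"wy":0,"wz":0,"gripper":1},{"dx":-40,"dy":30,"dz":0,"wx":0,"wy":0,"wz":0,"gripper":1},{"dx":-40,"dy":30,"dz":0,"wx":0,"wy":0,"wz":0,"gripper":1}]' 20
python3 - <<'E'
from h import *
report("top",np.array([.53,-.05]),"t4.png")
E
```

```text
clock: 5.05
eef_pos: [0.5962, -0.0496, 0.0203]
orientation: [[-0.999, 0.05, 0.002], [0.05, 0.999, -0.0], [-0.002, -0.0, -1.0]]
force: [1.8, 0.8, 1.3]
width: 0.0003
finger_force: 0.7
blue [0. 0.] brass [nan nan] yaw 0.0 [0. 0.] 0 0 fence fr mm [-682.8   28.1] dyaw -87.0
t 5.1 tcp [ 0.5961 -0.0498  0.02  ] toolyaw 87.1 w -0.0 F [ 1.8 -0.4  0.2]h.py:34: RuntimeWarning: Mean of empty slice.
  Q=out["brass"];return np.array(c)/1000,yaw,np.sort(s),Q.mean(0),len(P),len(Q)
  ret = um.true_divide(
```

```bash
python3 - <<'E'
from h import *
report("scene",np.array([.525,-.05]),"s4.png")
E
```

```text
blue [ 0.5137 -0.0612] brass [ 0.4993 -0.0852] yaw 60.9 [74. 96.] 41 11 fence fr mm [-166.6   -6. ] dyaw -26.1
t 5.15 tcp [ 0.5961 -0.0499  0.0197] toolyaw 87.1 w 0.001 F [ 1.4 -1.2  0.4]
```

View pics/s4.png

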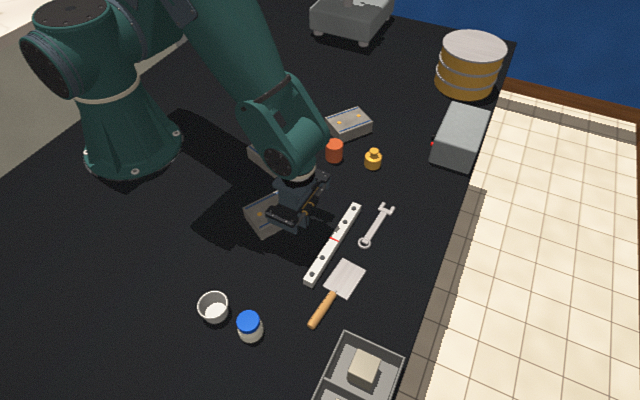

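The scene view shows the gripper covering most of the block, around px (275,212), and nothing else disturbed. I'll lift away to the right so the top camera can see it.

```bash
python3 -m pendant '[{"dx":10,"dy":-7,"dz":0,"wx":0,"wy":0,"wz":0,"gripper":1},{"dx":10,"dy":-7,"dz":45,"wx":0,"wy":0,"wz":0,"gripper":1},{"dx":5,"dy":-10,"dz":85,"wx":0,"wy":0,"wz":0,"gripper":1},{"dx":-20,"dy":-60,"dz":85,"wx":0,"wy":0,"wz":0,"gripper":1},{"dx":-60,"dy":-100,"dz":85,"wx":0,"wy":0,"wz":0,"gripper":1},{"dx":-100,"dy":-140,"dz":85,"wx":0,"wy":0,"wz":0,"gripper":1},{"dx":-140,"dy":-160,"dz":85,"wx":0,"wy":0,"wz":0,"gripper":1},{"dx":-140,"dy":-160,"dz":85,"wx":0,"wy":0,"wz":0,"gripper":1}]' 20
python3 - <<'E'
from h import *
report("top",np.array([.52,-.055]),"t5.png")
E
```

```text
clock: 5.95
eef_pos: [0.4526, -0.2119, 0.1036]
orientation: [[-0.999, 0.053, -0.002], [0.053, 0.999, 0.001], [0.002, 0.001, -1.0]]
force: [0.5, 0.3, 0.3]
width: 0.0004
finger_force: 0.0
blue [ 0.5174 -0.0559] brass [ 0.5198 -0.0525] yaw 60.9 [ 75. 106.] 98 28 fence fr mm [-162.     1.3] dyaw -26.1
t 6.0 tcp [ 0.453  -0.2119  0.1037] toolyaw 86.9 w 0.001 F [-0.3  0.4 -0.5]
```

```bash
python3 -m pendant '[{"dx":-22,"dy":50,"dz":0,"wx":0,"wy":0,"wz":0,"gripper":1},{"dx":-22,"dy":100,"dz":0,"wx":0,"wy":0,"wz":0,"gripper":1},{"dx":-22,"dy":146,"dz":0,"wx":0,"wy":0,"wz":0,"gripper":1},{"dx":-22,"dy":146,"dz":0,"wx":0,"wy":0,"wz":0,"gripper":1},{"dx":-22,"dy":146,"dz":-45,"wx":0,"wy":0,"wz":0,"gripper":1},{"dx":-22,"dy":146,"dz":-84,"wx":0,"wy":0,"wz":0,"gripper":1},{"dx":-22,"dy":146,"dz":-84,"wx":0,"wy":0,"wz":0,"gripper":1}]' 20
python3 -m pendant '[{"dx":5,"dy":-3,"dz":0,"wx":0,"wy":0,"wz":0,"gripper":1},{"dx":11,"dy":-6,"dz":0,"wx":0,"wy":0,"wz":0,"gripper":1},{"dx":18,"dy":-9,"dz":0,"wx":0,"wy":0,"wz":0,"gripper":1},{"dx":25,"dy":-11,"dz":0,"wx":0,"wy":0,"wz":0,"gripper":1},{"dx":32,"dy":-13,"dz":0,"wx":0,"wy":0,"wz":0,"gripper":1},{"dx":39,"dy":-14,"dz":0,"wx":0,"wy":0,"wz":0,"gripper":1},{"dx":46,"dy":-15,"dz":0,"wx":0,"wy":0,"wz":0,"gripper":1},{"dx":52,"dy":-16,"dz":0,"wx":0,"wy":0,"wz":0,"gripper":1},{"dx":58,"dy":-17,"dz":0,"wx":0,"wy":0,"wz":0,"gripper":1},{"dx":58,"dy":-17,"dz":0,"wx":0,"wy":0,"wz":0,"gripper":1}]' 20
python3 - <<'E'
from h import *
report("top",np.array([.56,-.06]),"t6.png")
E
```

```text
clock: 6.7
eef_pos: [0.432, -0.0636, 0.0163]
orientation: [[-0.999, 0.05, -0.007], [0.05, 0.999, 0.001], [0.007, 0.001, -1.0]]
force: [0.2, 0.2, 1.0]
width: 0.0004
finger_force: 0.0
clock: 7.7
eef_pos: [0.4939, -0.0817, 0.021]
orientation: [[-0.999, 0.051, 0.003], [0.051, 0.999, -0.001], [-0.003, -0.0, -1.0]]
force: [-0.2, 1.1, -0.0]
width: 0.0006
finger_force: 0.0
blue [ 0.5942 -0.0536] brass [ 0.5606 -0.0157] yaw 86.2 [  3. 104.] 52 12 fence fr mm [-86.6   5.8] dyaw -0.8
t 7.75 tcp [ 0.4935 -0.0815  0.0209] toolyaw 87.1 w 0.0 F [ 0.2 -0.3  0. ]
```

```bash
python3 -m pendant '[{"dx":-25,"dy":0,"dz":0,"wx":0,"wy":0,"wz":0,"gripper":1},{"dx":-25,"dy":-50,"dz":0,"wx":0,"wy":0,"wz":0,"gripper":0},{"dx":-25,"dy":-100,"dz":0,"wx":0,"wy":0,"wz":0,"gripper":0},{"dx":-25,"dy":-150,"dz":0,"wx":0,"wy":0,"wz":0,"gripper":0},{"dx":-25,"dy":-150,"dz":0,"wx":0,"wy":0,"wz":0,"gripper":0}]' 20
python3 - <<'E'
from h import *
report("top",np.array([.56,-.055]),"t7.png")
im=cv2.imread("pics/t7.png");cv2.imwrite("pics/c7.png",cv2.resize(im[140:270,290:500],None,fx=3.8,fy=3.8,interpolation=cv2.INTER_CUBIC))
E
```

```text
clock: 8.25
eef_pos: [0.4685, -0.2366, 0.0212]
orientation: [[-0.998, 0.055, 0.004], [0.055, 0.998, -0.003], [-0.004, -0.002, -1.0]]
force: [0.3, -0.0, -0.1]
width: 0.0296
finger_force: 0.0
blue [ 0.5587 -0.0501] brass [ 0.5588 -0.0518] yaw 86.0 [ 75. 106.] 100 27 fence fr mm [-122.1    6.7] dyaw -0.9
t 8.3 tcp [ 0.4677 -0.234   0.0207] toolyaw 86.9 w 0.033 F [ 0.7  0.2 -0.2]
```

View pics/c7.png

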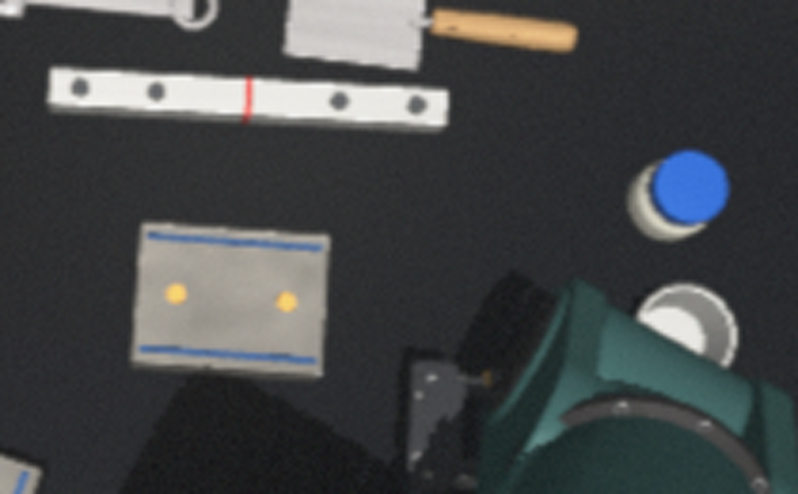

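The block is now parallel to the fence (dyaw -0.9°), standing about 77 mm clear of it and about 6.7 mm left of the red line. With the fingers open I'll push its long side squarely, with a slight rightward slant.

```bash
python3 -m pendant '[{"dx":0,"dy":50,"dz":0,"wx":0,"wy":0,"wz":0,"gripper":0},{"dx":0,"dy":100,"dz":0,"wx":0,"wy":0,"wz":0,"gripper":0},{"dx":0,"dy":150,"dz":0,"wx":0,"wy":0,"wz":0,"gripper":0},{"dx":0,"dy":187,"dz":0,"wx":0,"wy":0,"wz":0,"gripper":0},{"dx":0,"dy":187,"dz":0,"wx":0,"wy":0,"wz":0,"gripper":0},{"dx":8,"dy":187,"dz":0,"wx":0,"wy":0,"wz":0,"gripper":0},{"dx":16,"dy":187,"dz":0,"wx":0,"wy":0,"wz":0,"gripper":0},{"dx":20,"dy":187,"dz":0,"wx":0,"wy":0,"wz":0,"gripper":0},{"dx":20,"dy":187,"dz":0,"wx":0,"wy":0,"wz":0,"gripper":0}]' 20
```

```text
clock: 9.2
eef_pos: [0.4879, -0.0449, 0.02]
orientation: [[-0.999, 0.052, 0.001], [0.052, 0.999, -0.0], [-0.001, -0.0, -1.0]]
force: [0.3, 0.6, -0.5]
width: 0.091
finger_force: 0.0
```

```bash
python3 -m pendant '[{"dx":8,"dy":-1,"dz":0,"wx":0,"wy":0,"wz":0,"gripper":0},{"dx":16,"dy":-2,"dz":0,"wx":0,"wy":0,"wz":0,"gripper":0},{"dx":25,"dy":-3,"dz":0,"wx":0,"wy":0,"wz":0,"gripper":0},{"dx":34,"dy":-5,"dz":0,"wx":0,"wy":0,"wz":0,"gripper":0},{"dx":43,"dy":-6,"dz":0,"wx":0,"wy":0,"wz":0,"gripper":0},{"dx":52,"dy":-8,"dz":0,"wx":0,"wy":0,"wz":0,"gripper":0},{"dx":60,"dy":-9,"dz":0,"wx":0,"wy":0,"wz":0,"gripper":0},{"dx":68,"dy":-10,"dz":0,"wx":0,"wy":0,"wz":0,"gripper":0},{"dx":76,"dy":-11,"dz":0,"wx":0,"wy":0,"wz":0,"gripper":0},{"dx":76,"dy":-11,"dz":0,"wx":0,"wy":0,"wz":0,"gripper":0}]' 20
python3 - <<'E'
from h import *
o=env.observe();print(fr(o["eef_pos"][:2]),o["force"])
E
```

```text
clock: 10.2
eef_pos: [0.5638, -0.0555, 0.0198]
orientation: [[-0.999, 0.051, 0.0], [0.051, 0.999, -0.0], [-0.0, -0.0, -1.0]]
force: [-0.3, -0.1, 0.2]
width: 0.0911
finger_force: 0.0
[-116.86647693    2.3888053 ] [-0.25901229 -0.12321591  0.16169562]
```

```bash
python3 -m pendant '[{"dx":3,"dy":0,"dz":0,"wx":0,"wy":0,"wz":0,"gripper":0},{"dx":6,"dy":0,"dz":0,"wx":0,"wy":0,"wz":0,"gripper":0},{"dx":8,"dy":0,"dz":0,"wx":0,"wy":0,"wz":0,"gripper":0},{"dx":10,"dy":-1,"dz":0,"wx":0,"wy":0,"wz":0,"gripper":0}]'
python3 -m pendant '[{"dx":1,"dy":0,"dz":0,"wx":0,"wy":0,"wz":0,"gripper":0},{"dx":2,"dy":0,"dz":0,"wx":0,"wy":0,"wz":0,"gripper":0}]'
```

```text
clock: 10.6
eef_pos: [0.572, -0.056, 0.0196]
orientation: [[-0.999, 0.051, -0.002], [0.051, 0.999, 0.0], [0.002, 0.0, -1.0]]
force: [-6.1, 2.3, 2.2]
width: 0.0915
finger_force: 3.0
clock: 10.8
eef_pos: [0.5741, -0.0561, 0.0196]
orientation: [[-0.999, 0.051, -0.002], [0.051, 0.999, 0.0], [0.002, 0.0, -1.0]]
force: [-6.0, -1.4, 1.8]
width: 0.0911
finger_force: 2.8
```

```bash
python3 -m pendant '[{"dx":1,"dy":0,"dz":0,"wx":0,"wy":0,"wz":0,"gripper":0},{"dx":2,"dy":0,"dz":0,"wx":0,"wy":0,"wz":0,"gripper":0}]' | grep -E "eef|^force"
python3 - <<'E'
from h import *
o=env.observe();print(fr(o["eef_pos"][:2]))
report("scene",np.array([.63,-.064]),"s8.png")
E
```

```text
eef_pos: [0.5753, -0.0561, 0.0196]
force: [-15.3, -2.0, 11.1]
[-105.29830891    2.37433986]
blue [ 0.6368 -0.0587] brass [ 0.6358 -0.0655] yaw 87.2 [ 75. 107.] 91 20 fence fr mm [-44.1  -0.4] dyaw 0.2
t 11.05 tcp [ 0.5753 -0.0561  0.0195] toolyaw 87.1 w 0.091 F [-10.7  -0.4   6.2]
```

The force has risen to about 15 N, so the block is on the fence. I'll press slightly more, then back off and check.

```bash
python3 -m pendant '[{"dx":1,"dy":0,"dz":0,"wx":0,"wy":0,"wz":0,"gripper":0},{"dx":2,"dy":0,"dz":0,"wx":0,"wy":0,"wz":0,"gripper":0},{"dx":2,"dy":0,"dz":0,"wx":0,"wy":0,"wz":0,"gripper":0}]' | grep -E "eef|^force"
python3 -m pendant '[{"dx":-5,"dy":0,"dz":0,"wx":0,"wy":0,"wz":0,"gripper":0},{"dx":-30,"dy":2,"dz":0,"wx":0,"wy":0,"wz":0,"gripper":0},{"dx":-60,"dy":0,"dz":40,"wx":0,"wy":0,"wz":0,"gripper":0},{"dx":-85,"dy":-40,"dz":50,"wx":0,"wy":0,"wz":0,"gripper":0},{"dx":-100,"dy":-85,"dz":50,"wx":0,"wy":0,"wz":0,"gripper":0},{"dx":-100,"dy":-135,"dz":50,"wx":0,"wy":0,"wz":0,"gripper":0},{"dx":-100,"dy":-180,"dz":50,"wx":0,"wy":0,"wz":0,"gripper":0},{"dx":-100,"dy":-180,"dz":50,"wx":0,"wy":0,"wz":0,"gripper":0},{"dx":-100,"dy":-180,"dz":50,"wx":0,"wy":0,"wz":0,"gripper":0}]' | grep -E "eef|^force"
python3 - <<'E'
from h import *
report("top",np.array([.635,-.064]),"t9.png")
report("scene",np.array([.635,-.064]))
im=cv2.imread("pics/t9.png");cv2.imwrite("pics/c9.png",cv2.resize(im[140:270,290:500],None,fx=3.8,fy=3.8,interpolation=cv2.INTER_CUBIC))
E
```

```text
eef_pos: [0.5753, -0.056, 0.0192]
force: [-22.0, -1.7, 15.7]
eef_pos: [0.479, -0.237, 0.07]
force: [-0.3, -0.1, -0.3]
blue [ 0.6375 -0.0597] brass [ 0.6374 -0.0619] yaw 87.1 [ 75. 106.] 93 25 fence fr mm [-43.   1.] dyaw 0.1
t 12.3 tcp [ 0.4788 -0.2359  0.0698] toolyaw 87.0 w 0.091 F [0.2 0.4 0.1]
blue [ 0.6368 -0.0587] brass [ 0.6368 -0.0576] yaw 87.0 [ 75. 106.] 91 33 fence fr mm [-43.8   3.5] dyaw 0.0
t 12.35 tcp [ 0.4788 -0.2354  0.0698] toolyaw 87.1 w 0.091 F [-0.1  0.3 -0.4]
```

View pics/c9.png

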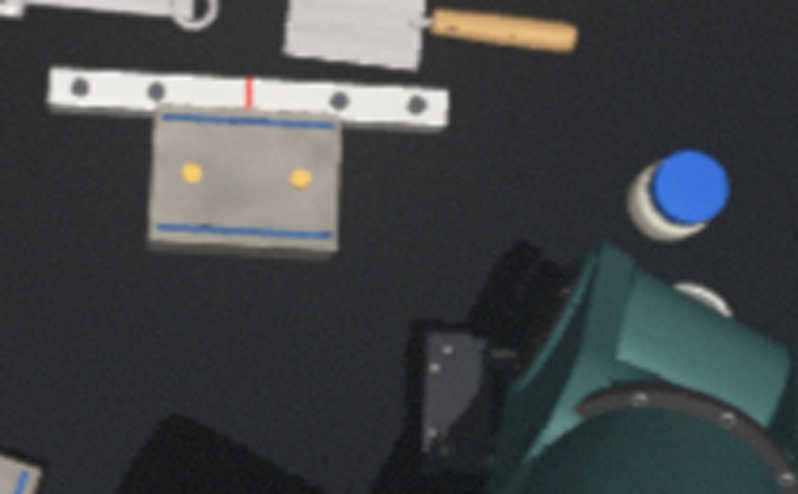

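The block is flat against the fence. The studs at crop (192,173) and (302,178) have their midpoint at x≈247, next to the red line at 249. The gripper is clear and the other things are untouched, so I'm handing it in.

```bash
python3 -c "
from workcell import env
print(env.sign_off())"
```

```text
the job is handed in; nothing more can be done
None
```

I turned the block clear of the fence, then pushed it flat against it. At the last look it was parallel within about 0.1° and 1–3.5 mm from the red line; I let go and handed the job in at about 12 s, and no verdict came back.

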